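# Turn the dispenser nozzle to the mark

### The job

On the clear glass flask with the white twist-lock cap, turn the cap by its upright grip until the blue nozzle points along the orange tab on the flask's own collar, then let go and draw clear. Leave the green cap of the amber flask as it is.

Things in the scene. Friction and masses are not known exactly. Their poses are not given: they have to be found in the camera images.
- clear_grip (a point): White cap on the clear conical flask (84 mm wide, clamped to the shelf). Point on its upright turning axis, 165 mm above the shelf, in its grip wing: 44 mm long, 16 thick, from 144 to 180 mm up, on a round cap 48 mm across. x axis: along the wing to the nozzle; z up. Cap only turns, stays where left (0.05 N m); starts 35 to 75 degrees anticlockwise (from above) of the tab; stop 34 degrees past it.
- clear_tip (a point): Free end of the white cap's blue nozzle: a level tube 14 mm thick sticking out of the cap's side in line with the wing, its end 60 mm from the turning axis and 134 mm above the shelf. Turns with the cap; x axis outward along the nozzle.
- clear_mark (a point): Point on top of the orange tab of the clear flask's fixed black collar (60 mm across, under the cap), 60 mm from the turning axis, 122 mm above the shelf. The tab is 14 mm wide and reaches level to 84 mm from the axis; x axis outward along it. When the nozzle faces the tab, the nozzle's end stands straight above this point.
- amber_tip (a point): Free end of the blue nozzle of the other dispenser, an amber flask of the same shape and size with a green cap, to be left alone: 60 mm from that cap's turning axis, 134 mm above the shelf; x axis outward along the nozzle. Its green wing rises to 180 mm above the shelf.
Things that resemble listed ones, but are neither listed nor needed, are in the scene too. What is shaped like the part that bears clear_grip but red is not meant.

How it is judged:
At the end, for the whole second after the job is handed in: The end of the white cap's blue nozzle stands above the orange tab, within 12 mm sideways of the tab's mark point (about 11 degrees of turn), and stays there (horizontal distance between clear_tip and clear_mark below 0.012 m); the robot touches nothing.
It fails at once if the amber flask's green cap is turned (its nozzle end moves more than 10 mm) (distance of amber_tip from where it was at the start of the episode above 0.01 m).
It also fails if it takes over 32 s, if anything falls off the work surface, if the arm or the gripper's body presses on something with over 40 N, if the wrist force passes 120 N, or if a joint passes its speed limit or range.

### The arm

A 6-joint arm with a two-finger parallel gripper is mounted at the origin on the work surface. World frame = base frame: x ahead of the robot, y to its left, z up, the work surface at z = 0. Lengths are in m, angles in rad, forces in N, time in s.
With the tool pointing down it reaches from about 0.3 to 0.775 m from the base axis. Payload 14.6 kg.
Tool frame: the origin (TCP) lies midway between the tips of the shut fingers; the grasp point (between the pads) lies 19 mm behind it (ctrl.tcp_to_grasp is the z of the grasp point in the tool frame, in m); z points along the fingers, y is the line along which they close (so a half turn about z gives the same grasp; the last joint's range is limited). The gripper opens to 94 mm and grips with 3 to 60 N. Pads are 16 mm wide; open, the fingers measure 119 mm over their backs; the gripper's body (75 mm by 177 mm) begins 78 mm behind the grasp point.
Start: joints at [1.063, 0.3, 1.521, -0, 1.321, -0.067], TCP at [0.235, 0.497, 0.205] pointing down, gripper open.
Joint ranges: [-3.03, 3.03], [-0.79, 2.21], [0.23, 2.52], [-1.04, 4.18], [0, 3.07], [-2.55, 2.55]. Speed limits (rad/s): [2.22, 2.22, 2.57, 3.14, 3.14, 3.14].

### API

Orientations are given as [roll, pitch, yaw] about the fixed x, y, z axes, in that order (R = Rz(yaw) Ry(pitch) Rx(roll)).
In Python, from station import monitor, camera, ctrl gives the robot as it stands.
- The arm moves only by the tool apply_moves, never from a script. Its argument "plan" is one flat list of numbers, 4 for each row, row after row: the shift along the tool's x, y, z in mm, then the turn about the tool's z in rad. In form: [dx, dy, dz, spin, dx, dy, dz, spin, ...]. A call has 1 to 20 rows; each row shifts and turns the commanded pose from where the row before left it, along the tool's axes as they then stand; what a row does not reach is not made up. A row lasts 1/10 s, in which the tool goes at most 50 mm and 8.59 degrees, less where a joint would pass 70% of its speed; a pose out of reach is approached as far as the arm can. A call is refused whole if a number of a shift passes 50 or a number of a turn 0.15, either way. A call with a gripper value outside its range is refused whole. "hand" is the gripper command: -1 is shut, 1 is fully open, values between are in proportion, set as the call begins (left out, the last holds). The fingers move at their own pace and stop on an object; "squeeze" is the grip in N (left out, the last holds). Time passes only in rows, so rows that do not move let the fingers close. It gives the time, the measured TCP pose, the force, the opening and the grip force at its end, in the units of the state.
- monitor.get_obs(): the state, without advancing time (a new reading comes with each control period).
- camera(name): name is "scene" or "top" or "wrist"; returns a dict with "image" (480x640x3 uint8, red, green, blue), "range_z" (480x640 float32, m along the optical axis (not along the pixel's ray), 0 where there is no reading), "mtx" (3x3 intrinsics, pixels), "rvec" (rotation vector, rad) and "tvec" (3), from world to camera coordinates, as OpenCV has them. Camera axes: x right, y down, z forward; pixel columns grow to the right and rows downward; lengths in m; the calibration is good to about 2 mm. A picture is of the moment at which its call begins.
- ctrl.hand_in(): hands the job in; it is judged then, once.
The state is a dict: "time_s": time; "qpos": joint angles; "joint_vel": joint speeds; "tau": joint torques, N m; "ee_pos": TCP position; "eef_rot": TCP orientation; "force": force on the tool from outside, world axes, zero at the start; "moment": the same for the moment, N m; "grip_width": finger opening in m; "grip_force": force on a finger pad.
Only numpy, scipy, OpenCV 4.12 (cv2) and the standard library are available. Lean on these libraries where they do the work, as an engineer would, in place of code of your own. Each camera call takes 0.05 s, during which the arm holds its last target. There are 200 camera calls.

## Working session

There is one attempt and no reset: what is moved stays moved. The work goes in short steps, Python scripts to look and compute and a tool call to move; the robot and the scene stay as the last step left them, time stands still between calls to the robot, and variables do not carry over. Pictures are saved under pics/ and viewed, at most 10 in all, crops included, and the job is handed in when it is done.

Besides the shell and the picture viewer there is one more tool, called after "Call:" as name(argument=value, ...) on one line, values as JSON. apply_moves: Moves the arm, as the interface text tells. Its arguments: {"type":"object","properties":{"plan":{"type":"array","items":{"type":"number"}},"hand":{"type":"number"},"squeeze":{"type":"number"}},"required":["plan"]}

```bash
mkdir -p pics
cat > h.py <<'E'
import numpy as np, cv2
from station import monitor, camera, ctrl
def cam(n):
    c=camera(n); R=cv2.Rodrigues(np.array(c["rvec"],float))[0]; c["R"]=R; c["C"]=-R.T@np.array(c["tvec"],float).ravel(); c["K"]=np.array(c["mtx"]); return c
def onplane(c,uv,z):
    uv=np.atleast_2d(uv).astype(float); d=(np.linalg.inv(c["K"])@np.c_[uv,np.ones(len(uv))].T).T@c["R"]
    return c["C"]+d*((z-c["C"][2])/d[:,2])[:,None]
def cloud(c):
    v,u=np.mgrid[:480,:640]; d=(np.linalg.inv(c["K"])@np.stack([u.ravel(),v.ravel(),np.ones(u.size)])).T@c["R"]
    return (c["C"]+d*c["range_z"].reshape(-1,1)).reshape(480,640,3)
def save(c,n): cv2.imwrite("pics/"+n+".png",cv2.cvtColor(c["image"],cv2.COLOR_RGB2BGR))
E
python3 - <<'E'
from h import *
for n in("top","scene"):
    c=cam(n); save(c,n+"0"); print(n,c["C"].round(3),c["R"][2].round(3),c["K"][0,0])
    np.savez(n+"0.npz",**{k:c[k] for k in("image","range_z","R","C","K")})
print(monitor.get_obs(),ctrl.tcp_to_grasp)
E
```

```text
top [ 0.416 -0.066  1.241] [ 0.129 -0.025 -0.991] 539.2047162733419
scene [ 0.96  -0.805  0.678] [-0.396  0.734 -0.552] 452.8453082579874
{'time_s': 0.1, 'qpos': array([ 1.06340579e+00,  3.00370811e-01,  1.52153817e+00, -1.76028378e-05,
        1.32067698e+00, -6.65628547e-02]), 'joint_vel': array([ 0.00029735, -0.00280234, -0.00142702,  0.00109615, -0.00058043,
        0.00094154]), 'tau': array([-1.03635586e-03, -5.32646120e+01, -3.53280616e+01,  7.08185602e-02,
        2.34818982e-02, -7.07554045e-05]), 'ee_pos': array([0.23455115, 0.49721672, 0.20495949]), 'eef_rot': array([-3.14060041e+00, -4.90555911e-05,  2.70076931e+00]), 'force': array([ 0.44223499,  0.28099079, -1.03584525]), 'moment': array([-0.00356607, -0.00965024,  0.00542599]), 'grip_force': 0.0, 'grip_width': 0.09403222579205235} -0.0188
```

View pics/top0.png

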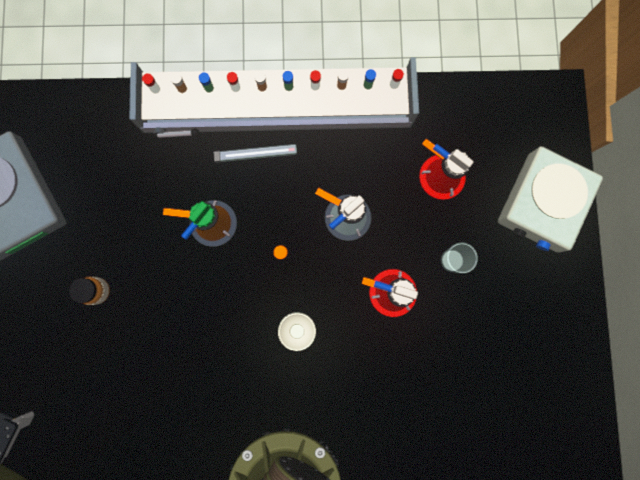

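View pics/scene0.png

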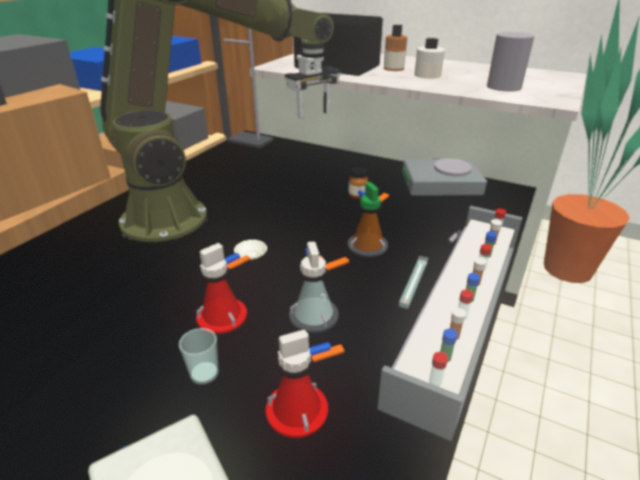

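The top view shows the clear flask's white cap near (352,208). Its blue nozzle runs toward (335,222) and its orange tab toward (320,192). The amber flask is at (203,215), and the two red look-alikes are at (443,170) and (395,293). Next I'll measure these points.

```bash
python3 - <<'E'
from h import *
def load(n): return dict(np.load(n+"0.npz"))
def mask(c,col,box):
    h=cv2.cvtColor(c["image"],cv2.COLOR_RGB2HSV).astype(int); H,S,V=h[...,0],h[...,1],h[...,2]
    m={"w":(S<50)&(V>150),"b":(H>100)&(H<125)&(S>130)&(V>60),"o":(H>7)&(H<20)&(S>170)&(V>120)}[col]
    k=np.zeros_like(m); x0,x1,y0,y1=box; k[y0:y1,x0:x1]=1; m=(m&k).astype(np.uint8)
    n,l,s,ce=cv2.connectedComponentsWithStats(m); i=1+np.argmax(s[1:,4]); return l==i
for n,box in (("top",(310,372,180,240)),("scene",(295,352,235,285))):
    c=load(n); P=cloud(c); 
    for col,z in (("w",.18),("b",.137),("o",.122)):
        try: m=mask(c,col,box)
        except Exception as e: print(n,col,e); continue
        v,u=np.nonzero(m); q=P[m]; r=c["range_z"][m]>0
        rect=cv2.minAreaRect(np.c_[u,v].astype(np.float32))
        cor=onplane(c,cv2.boxPoints(rect),z)[:,:2]
        print(n,col,m.sum(),"px",u.mean().round(1),v.mean().round(1),"plane",onplane(c,[u.mean(),v.mean()],z).round(4)[0],"cloud mean",q[r].mean(0).round(4),"zpct",np.percentile(q[r][:,2],[5,50,95]).round(3))
        pl=onplane(c,np.c_[u,v],z)[:,:2]; l=cv2.fitLine(pl.astype(np.float32),cv2.DIST_L2,0,.001,.001).ravel(); t=(pl-l[2:])@l[:2]
        print("  dir deg",np.degrees(np.arctan2(l[1],l[0])).round(1),"ends",(l[2:]+t.min()*l[:2]).round(4),(l[2:]+t.max()*l[:2]).round(4))
        if col=="w":
            s=q[r]; s=s[s[:,2]>.172]
            if len(s)>8:
                l=cv2.fitLine(s[:,:2].astype(np.float32),cv2.DIST_L2,0,.001,.001).ravel(); print("  wing top n",len(s),s.mean(0).round(4),np.degrees(np.arctan2(l[1],l[0])).round(1),cv2.minAreaRect(s[:,:2].astype(np.float32)))
    im=c["image"][box[2]-10:box[3]+10,box[0]-10:box[1]+10]; cv2.imwrite(f"pics/crop_{n}.png",cv2.resize(im[...,::-1],None,fx=5,fy=5,interpolation=0))
E
python3 -c "
import cv2,numpy as np
a=cv2.imread('pics/crop_top.png');b=cv2.imread('pics/crop_scene.png');h=max(a.shape[0],b.shape[0])
p=lambda x:cv2.copyMakeBorder(x,0,h-x.shape[0],0,10,0)
cv2.imwrite('pics/crops.png',np.hstack([p(a),p(b)]))"
```

```text
top w 436 px 352.5 206.9 plane [ 0.5912 -0.1556  0.18  ] cloud mean [ 0.595  -0.1575  0.1569] zpct [0.137 0.146 0.182]
  dir deg -42.6 ends [ 0.5727 -0.1386] [ 0.6108 -0.1737]
  wing top n 167 [ 0.5951 -0.1583  0.1794] -50.3 ((0.5955464243888855, -0.15894430875778198), (0.016114098951220512, 0.0437576100230217), 39.7466926574707)
top b 108 px 336.8 221.1 plane [ 0.5693 -0.1255  0.137 ] cloud mean [ 0.5699 -0.1257  0.1322] zpct [0.058 0.139 0.143]
  dir deg -51.2 ends [ 0.5576 -0.111 ] [ 0.5801 -0.139 ]
top o 194 px 327.7 196.2 plane [ 0.6248 -0.1089  0.122 ] cloud mean [ 0.6269 -0.1092  0.111 ] zpct [0.002 0.122 0.125]
  dir deg 60.2 ends [ 0.6106 -0.1338] [ 0.6386 -0.0847]
scene w 474 px 313.2 261.1 plane [ 0.6213 -0.2003  0.18  ] cloud mean [ 0.6021 -0.1661  0.1518] zpct [0.131 0.144 0.18 ]
  dir deg -58.9 ends [ 0.5872 -0.1437] [ 0.6437 -0.2373]
  wing top n 120 [ 0.5993 -0.162   0.1782] -48.9 ((0.5976313948631287, -0.1589997112751007), (0.014980300329625607, 0.04358421266078949), 39.01694107055664)
scene b 7 px 305.4 250.3 plane [ 0.5586 -0.1214  0.137 ] cloud mean [ 0.515  -0.0472  0.0782] zpct [-0.001  0.134  0.138]
  dir deg -64.1 ends [ 0.5565 -0.117 ] [ 0.5615 -0.1271]
scene o 164 px 337.0 262.7 plane [ 0.6286 -0.1113  0.122 ] cloud mean [ 0.6159 -0.0846  0.1007] zpct [-0.     0.12   0.122]
  dir deg 65.3 ends [ 0.616  -0.1387] [ 0.6404 -0.0855]
```

View pics/crops.png

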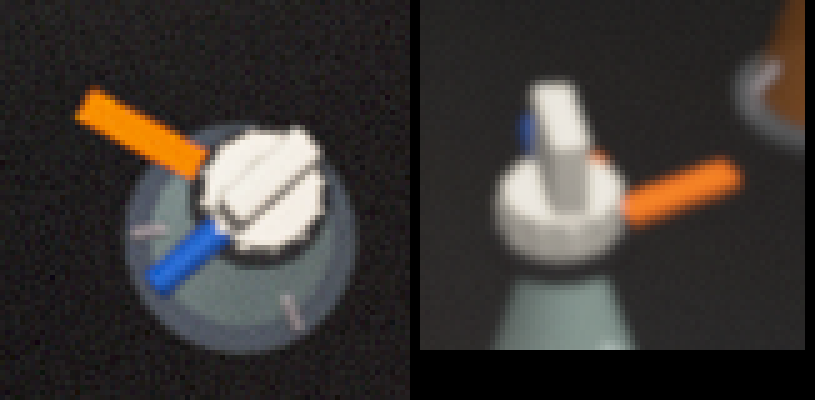

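Both views agree:

| Quantity | Value | Check |
|---|---|---|
| Cap axis | (0.5955, -0.159) | – |
| Wing and nozzle direction | about 129.5° | nozzle length 61 mm, expected 60 |
| Tab direction | about 60.5° | tab length 86 mm, expected 84 |

The cap needs about 69° clockwise. I'll move above it now.

Call:
apply_moves(plan=[-32,-23,-2,0,-32,-23,-2,0,-32,-23,-2,0,-32,-23,-2,0,-32,-23,-2,0,-32,-23,-2,0,-32,-23,-2,0,-32,-23,-2,0,-32,-23,-2,0,-32,-23,-2,0,-32,-23,-2,0,-32,-23,-2,0,-32,-23,-2,0,-32,-23,-2,0,-32,-23,-2,0,-32,-23,-2,0,-32,-23,-2,0,-32,-23,-2,0,-32,-23,-2,0,0,0,0,0], hand=1, squeeze=30)

```text
time_s: 2.1
ee_pos: [0.5988, -0.1608, 0.2421]
eef_rot: [-3.141, -0.001, 2.698]
force: [-0.7, 0.9, -0.6]
grip_width: 0.0941
grip_force: 0.0
```

Call:
apply_moves(plan=[0,0,0,0.145,0,0,0,0.145,0,0,0,0.145,0,0,0,0,0,0,0,0])

```text
time_s: 2.6
ee_pos: [0.5979, -0.1568, 0.2433]
eef_rot: [-3.141, -0.0, 2.271]
force: [0.0, 0.5, 0.1]
grip_width: 0.0939
grip_force: 0.0
```

Run:
```python
from h import *
o=monitor.get_obs(); print(o["time_s"],o["ee_pos"],o["eef_rot"],o["qpos"].round(3))
c=cam("wrist"); save(c,"w1"); P=cloud(c); h=cv2.cvtColor(c["image"],cv2.COLOR_RGB2HSV)
m=(h[...,1]<50)&(h[...,2]>130)&(abs(P[...,2]-.18)<.005)&(np.hypot(P[...,0]-.5955,P[...,1]+.159)<.04)
s=P[m][:,:2].astype(np.float32); print(len(s), cv2.minAreaRect(s) if len(s)>5 else "", s.mean(0))
l=cv2.fitLine(s,cv2.DIST_L2,0,.001,.001).ravel(); print(np.degrees(np.arctan2(l[1],l[0])))
for nm,lo,hi,z in(("b",(100,130,60),(125,255,255),.137),("o",(7,170,120),(20,255,255),.122)):
    m=(cv2.inRange(h,lo,hi)>0)&(abs(P[...,2]-z)<.006)&(np.hypot(P[...,0]-.5955,P[...,1]+.159)<.095)
    s=P[m][:,:2].astype(np.float32)
    if len(s)>9: print(nm,len(s),cv2.minAreaRect(s),s.mean(0),np.degrees(np.arctan2(*(s.mean(0)-[.5955,-.159])[::-1])))
```

```text
2.6 [ 0.59793781 -0.15677693  0.24332461] [-3.14144165e+00 -3.25031649e-04  2.27057394e+00] [-0.316  0.432  1.256  0.     1.455 -1.015]
1534 ((0.5962091684341431, -0.1586582511663437), (0.015948612242937088, 0.043473511934280396), 40.022804260253906) [ 0.5954783 -0.1577078]
-50.286896
b 864 ((0.5698946118354797, -0.12690787017345428), (0.013038734905421734, 0.036396607756614685), 39.27541732788086) [ 0.5691814  -0.12574477] 128.35854971549446
o 241 ((0.6249692440032959, -0.11031531542539597), (0.05472705885767937, 0.014500252902507782), 59.463809967041016) [ 0.6251469  -0.10726999] 60.182594863574955
```

View pics/w1.png

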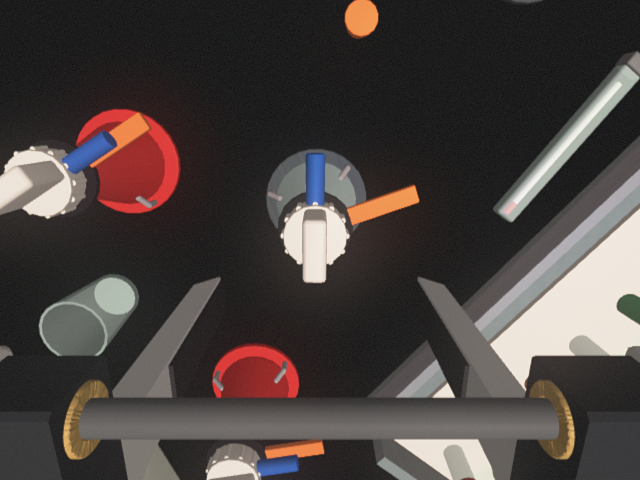

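The wrist view shows the white wing at (315,245), upright between the fingers, with the nozzle at (316,180) and the tab at (385,205). The refined axis is (0.596, -0.1587), and the turn is about 69.5°. I'll lower the tool and grip.

Call:
apply_moves(plan=[0,-2.5,20,0,0,0,20,0,0,0,20,0,0,0,20,0,0,0,12,0,0,0,0,0,0,0,0,0])

```text
time_s: 3.35
ee_pos: [0.5964, -0.1589, 0.1522]
eef_rot: [3.141, 0.001, 2.267]
force: [-0.4, -0.5, 0.4]
grip_width: 0.0942
grip_force: 0.0
```

Call:
apply_moves(plan=[0,0,0,0,0,0,0,0,0,0,0,0,0,0,0,0,0,0,0,0,0,0,0,0,0,0,0,0,0,0,0,0,0,0,0,0,0,0,0,0], hand=-1, squeeze=25)

```text
time_s: 4.35
ee_pos: [0.5962, -0.1588, 0.1514]
eef_rot: [-3.142, 0.0, 2.266]
force: [0.1, 0.3, 0.2]
grip_width: 0.0176
grip_force: 0.0
```

Call:
apply_moves(plan=[0,0,0,0,0,0,0,0,0,0,0,0])

```text
time_s: 4.65
ee_pos: [0.596, -0.159, 0.1515]
eef_rot: [-3.141, -0.0, 2.266]
force: [-3.6, -2.1, 1.2]
grip_width: 0.0157
grip_force: 25.0
```

Gripped at about 16 mm with 25 N. I'll start with most of the turn, 1.0 rad.

Call:
apply_moves(plan=[0,0,0,0.1,0,0,0,0.1,0,0,0,0.1,0,0,0,0.1,0,0,0,0.1,0,0,0,0.1,0,0,0,0.1,0,0,0,0.1,0,0,0,0.1,0,0,0,0.1,0,0,0,0,0,0,0,0])

```text
time_s: 5.85
ee_pos: [0.5955, -0.1591, 0.1514]
eef_rot: [-3.14, 0.001, 1.265]
force: [-6.9, -2.3, 2.6]
grip_width: 0.016
grip_force: 25.0
```

```bash
cat > meas.py <<'E'
from h import *
A=np.array([.5962,-.1587]); o=monitor.get_obs(); print(o["time_s"],o["ee_pos"].round(4),o["eef_rot"].round(3),o["force"].round(1),o["moment"].round(2))
for n in("wrist","top"):
    c=cam(n); save(c,n+"_%d"%(o["time_s"]*100)); P=cloud(c); h=cv2.cvtColor(c["image"],cv2.COLOR_RGB2HSV)
    for nm,lo,hi,z in(("b",(100,130,50),(125,255,255),.137),("o",(7,170,100),(20,255,255),.122)):
        m=(cv2.inRange(h,lo,hi)>0)&(abs(P[...,2]-z)<.007)&(np.hypot(*(P[...,:2]-A).transpose(2,0,1))<.095)
        s=P[m][:,:2]
        if len(s)>9: d=s.mean(0)-A; print(n,nm,len(s),"deg",np.degrees(np.arctan2(d[1],d[0])).round(1),"rmax",np.hypot(*(s-A).T).max().round(3),cv2.minAreaRect(s.astype(np.float32))[1:])
E
python3 meas.py
```

```text
5.85 [ 0.5955 -0.1591  0.1514] [-3.140e+00  1.000e-03  1.265e+00] [-6.9 -2.3  2.6] [-0.43  1.3  -0.02]
wrist b 1721 deg 71.9 rmax 0.06 ((0.03623517230153084, 0.01245307456701994), 72.04206848144531)
wrist o 52 deg 61.4 rmax 0.084 ((0.023172423243522644, 0.014123629778623581), 59.617435455322266)
top b 15 deg 72.1 rmax 0.043 ((0.0063087223097682, 0.007478358689695597), 83.4063491821289)
top o 61 deg 60.1 rmax 0.082 ((0.04475025832653046, 0.014387894421815872), 57.215972900390625)
```

The nozzle is at 72° and the tab at 60°, so it needs 0.21 rad more.

Call:
apply_moves(plan=[0,0,0,0.07,0,0,0,0.07,0,0,0,0.07,0,0,0,0,0,0,0,0])

```text
time_s: 6.45
ee_pos: [0.5954, -0.159, 0.1514]
eef_rot: [-3.14, 0.001, 1.055]
force: [-9.3, -1.3, 2.2]
grip_width: 0.016
grip_force: 25.0
```

```bash
python3 meas.py; ls pics
```

```text
6.45 [ 0.5954 -0.159   0.1514] [-3.140e+00  1.000e-03  1.055e+00] [-9.3 -1.3  2.2] [-0.42  1.45 -0.07]
wrist b 1810 deg 59.9 rmax 0.06 ((0.036525096744298935, 0.012841740623116493), 59.94856262207031)
wrist o 36 deg 59.1 rmax 0.084 ((0.019822431728243828, 0.013286596164107323), 61.906768798828125)
top o 53 deg 60.6 rmax 0.083 ((0.01637096516788006, 0.01398500707000494), 60.2762451171875)
crop_scene.png
crop_top.png
crops.png
scene0.png
top0.png
top_585.png
top_645.png
w1.png
wrist_585.png
wrist_645.png
```

The nozzle and tab are now both at 60°. I'll open the gripper and lift straight up.

Call:
apply_moves(plan=[0,0,0,0,0,0,0,0,0,0,0,0,0,0,0,0,0,0,0,0,0,0,0,0,0,0,0,0,0,0,0,0,0,0,0,0,0,0,0,0], hand=1)

```text
time_s: 7.55
ee_pos: [0.5962, -0.1588, 0.1514]
eef_rot: [-3.142, 0.0, 1.056]
force: [-0.4, 0.5, -0.0]
grip_width: 0.0919
grip_force: 0.0
```

Call:
apply_moves(plan=[0,0,-10,0,0,0,-20,0,0,0,-20,0,0,0,-20,0,0,0,-20,0,0,0,-10,0,0,0,0,0,0,0,0,0,0,0,0,0])

```text
time_s: 8.45
ee_pos: [0.5959, -0.1588, 0.2503]
eef_rot: [-3.14, 0.0, 1.056]
force: [-0.3, 0.8, 0.7]
grip_width: 0.0939
grip_force: 0.0
```

```bash
python3 meas.py; ls -t pics|head -2; cp $(ls -t pics/wrist*|head -1) pics/final.png
```

```text
8.45 [ 0.5959 -0.1588  0.2503] [-3.14   0.     1.056] [-0.3  0.8  0.7] [-0.05  0.16  0.04]
wrist b 840 deg 59.9 rmax 0.06 ((0.035930994898080826, 0.012897270731627941), 60.12990951538086)
wrist o 260 deg 60.1 rmax 0.084 ((0.024222150444984436, 0.013038430362939835), 60.48866653442383)
top b 16 deg 57.9 rmax 0.047 ((0.007233890239149332, 0.010231184773147106), 70.93390655517578)
top o 37 deg 60.4 rmax 0.083 ((0.01148908119648695, 0.013972059823572636), 60.87358474731445)
top_844.png
wrist_844.png
```

View pics/final.png

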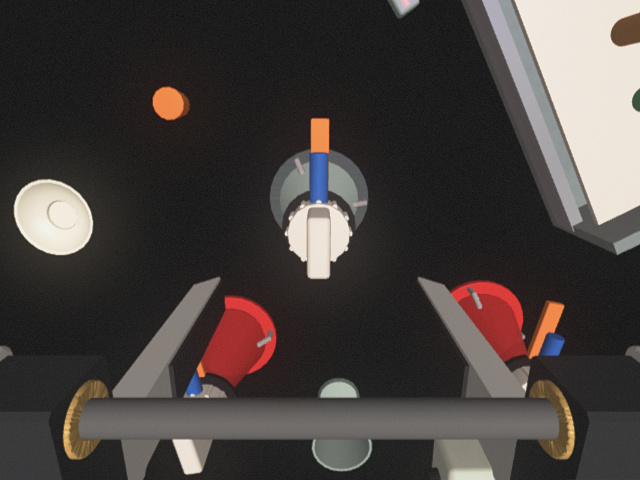

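The blue nozzle (319,178) lies in line with the orange tab (320,135), and the gripper is clear.

```bash
python3 -c "
from station import ctrl; print(ctrl.hand_in())"
```

```text
the job is handed in; nothing more can be done
None
```

I turned the white cap until its nozzle (59.9°) lined up with the orange tab (60.1°), let go, lifted clear and handed the job in at about 8.5 s; the amber flask was never approached.

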